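# Pack up the slack under a salting-press crossbar and hold the wedge

## Task

The salted fish in the press tub has settled and its wooden follower no longer bears on the steel crossbar: lay flat slats one on another on the follower, squarely under the bar, until the slot left over is one the wedge can fill, then slide the wedge in on top of them, thin end first, until you feel it bind finger-tight between slats and bar - do not force it. Finish holding on: keep the wedge gripped and snug, do not let go, so that a workmate can tap it home. Slats that are not needed stay on the bench, and the mallet, the stone and the jar are left alone.

Things in the scene. Friction and masses are not known exactly. Their poses are not given: they have to be found in the camera images.
- crossbar: Fixed round steel tube, 34 mm thick, level across two uprights 320 mm apart over a wooden tub (250 mm across, rim 180 mm above the bench). Origin: middle of the tube's underside, 224 mm above the bench. x: level, square to the tube, away from the robot, the way slats and wedge go in (up to 15 degrees off the robot's x); y along the tube, z up. In front of it (-x) all is open from above.
- follower: Round flat wooden disc, 224 mm across, fixed level on the tub's contents, centred plumb under the crossbar's origin; its yaw means nothing. Origin: centre of its top face, 7 to 25 mm above the tub's rim. The gap to fill is the height from here to the crossbar's origin, 19 to 37 mm: always at least one slat, mostly one or two, then the wedge.
- slat1: Flat plain wooden slat, 180 x 40 x 10 mm (x, y, z), about 50 g, lying flat on the bench at the start. Origin: centre of its underside; x along its length.
- slat2: A slat like slat1.
- slat3: A slat like slat1. (Not all of the slats are needed.)
- wedge: Wooden wedge, 200 mm long (x), 40 mm wide (y), about 90 g. Flat underside; top slopes evenly from 27 mm at the heel (-x end) to 3 mm at the thin end (+x end). Lies flat, thin end away from the robot. Origin: centre of its underside. Friction (about 0.6) keeps it from springing back. A last slot 6 to 18 mm high suits it: it then binds with its heel clear of the bar.
- wedge_tip (a point): Middle of the lower edge of the wedge's thin end, 100 mm ahead of the wedge's origin along its x.
- mallet: Wooden mallet lying across the bench in front of the press: round head 64 mm thick and 110 mm long, handle 210 mm. Origin at bench level under the handle, 100 mm from the head's axis, which is towards its +x. To be left alone.
- stone: Rounded river stone, 132 mm across and 76 mm high, a press weight. Origin: centre of its underside. To be left alone.
- jar: Closed glass jar with a metal lid, 72 mm in diameter and 110 mm high. Origin: centre of its underside. To be left alone.
Things that resemble listed ones, but are neither listed nor needed, are in the scene too. Leave any black look-alike of the slat1 alone. Leave any red look-alike of the slat2 alone.

How it is judged (in metres and radians):
On the way, in this order (a step that is already met when the one before it is completed fails the run):
1. a slat lies flat on the follower under the crossbar, let go (((x of slat1 in the frame of crossbar between -0.055 and 0.055 m and y of slat1 in the frame of crossbar between -0.022 and 0.022 m and angle between slat1's own z axis and vertical below 0.07 rad and angle between the x axis of slat1 and the x axis of crossbar, either way round below 0.2 rad and height (world z) of slat1 above 0.15 m and contact force between slat1 and follower above 0.2 N and contact force between the fingers and slat1 below 0.1 N) or (x of slat2 in the frame of crossbar between -0.055 and 0.055 m and y of slat2 in the frame of crossbar between -0.022 and 0.022 m and angle between slat2's own z axis and vertical below 0.07 rad and angle between the x axis of slat2 and the x axis of crossbar, either way round below 0.2 rad and height (world z) of slat2 above 0.15 m and contact force between slat2 and follower above 0.2 N and contact force between the fingers and slat2 below 0.1 N) or (x of slat3 in the frame of crossbar between -0.055 and 0.055 m and y of slat3 in the frame of crossbar between -0.022 and 0.022 m and angle between slat3's own z axis and vertical below 0.07 rad and angle between the x axis of slat3 and the x axis of crossbar, either way round below 0.2 rad and height (world z) of slat3 above 0.15 m and contact force between slat3 and follower above 0.2 N and contact force between the fingers and slat3 below 0.1 N))), for 0.2 s.
2. the wedge, gripped, has its thin end through under the crossbar (x of wedge_tip in the frame of crossbar above 0.006 m and x of wedge in the frame of crossbar below 0.045 m and z of wedge_tip in the frame of crossbar below 0 m and y of wedge_tip in the frame of crossbar between -0.022 and 0.022 m and contact force between the fingers and wedge above 1 N), for 0.2 s.
At the end, for the whole second after the job is handed in: The gripped wedge (over 2 N) is bound, over 2 N on bar, slat and follower, tip 6 mm or more past the bar's middle, centre at most 45 mm past. Wedge and stacked slats: 22 mm sideways, flat to 0.07 rad, square to 0.2; slat centres within 55 mm of the bar. Other slats on the bench (x of wedge_tip in the frame of crossbar above 0.006 m and x of wedge in the frame of crossbar below 0.045 m and z of wedge_tip in the frame of crossbar below 0 m and y of wedge_tip in the frame of crossbar between -0.022 and 0.022 m and angle between wedge's own z axis and vertical below 0.07 rad and angle between the x axis of wedge and the x axis of crossbar, either way round below 0.2 rad and contact force between wedge and crossbar above 2 N and contact force between the fingers and wedge above 2 N and (contact force between wedge and slat1 above 2 N or contact force between wedge and slat2 above 2 N or contact force between wedge and slat3 above 2 N) and contact force between any of slat1, slat2, slat3 and follower above 2 N and linear speed of wedge below 0.01 m/s and ((x of slat1 in the frame of crossbar between -0.055 and 0.055 m and y of slat1 in the frame of crossbar between -0.022 and 0.022 m and angle between slat1's own z axis and vertical below 0.07 rad and angle between the x axis of slat1 and the x axis of crossbar, either way round below 0.2 rad and height (world z) of slat1 above 0.15 m) or height (world z) of slat1 below 0.03 m) and ((x of slat2 in the frame of crossbar between -0.055 and 0.055 m and y of slat2 in the frame of crossbar between -0.022 and 0.022 m and angle between slat2's own z axis and vertical below 0.07 rad and angle between the x axis of slat2 and the x axis of crossbar, either way round below 0.2 rad and height (world z) of slat2 above 0.15 m) or height (world z) of slat2 below 0.03 m) and ((x of slat3 in the frame of crossbar between -0.055 and 0.055 m and y of slat3 in the frame of crossbar between -0.022 and 0.022 m and angle between slat3's own z axis and vertical below 0.07 rad and angle between the x axis of slat3 and the x axis of crossbar, either way round below 0.2 rad and height (world z) of slat3 above 0.15 m) or height (world z) of slat3 below 0.03 m) and contact force between the fingers and slat1 below 0.5 N and contact force between the fingers and slat2 below 0.5 N and contact force between the fingers and slat3 below 0.5 N); the arm keeps its last pose, push and grip.
It fails at once if the wedge was forced: over 60 N on the crossbar (contact force between wedge and crossbar above 60 N).
It fails at once if the mallet was moved more than 20 mm (distance of mallet from where it was at the start of the episode above 0.02 m).
It fails at once if the stone was moved more than 20 mm (distance of stone from where it was at the start of the episode above 0.02 m).
It fails at once if the jar was moved more than 20 mm (distance of jar from where it was at the start of the episode above 0.02 m).
It also fails if it takes over 72 s, if anything falls off the work surface, if the arm or the gripper's body presses on something with over 40 N, if the wrist force passes 120 N, or if a joint passes its speed limit or range.

## Robot

A 7-joint arm with a two-finger parallel gripper is mounted at the origin on the work surface. World frame = base frame: x ahead of the robot, y to its left, z up, the work surface at z = 0. Lengths are in mm, angles in rad, forces in N, time in s.
With the tool pointing down it reaches from about 400 to 875 mm from the base axis. Payload 19.3 kg.
Tool frame: the origin (TCP) lies on the front face of the gripper's body, between the roots of the fingers; the fingertips stand 73 mm ahead of it and the grasp point (between the pads) lies 54 mm ahead of it (arm.pinch_z is the distance from the TCP to the grasp point, in mm); z points along the fingers, y is the line along which they close (so a half turn about z gives the same grasp; the last joint's range is limited). The gripper opens to 85 mm and grips with 20 to 120 N. Pads are 22 mm wide; open, the fingers measure 114 mm over their backs; the gripper's body (76 mm by 85 mm) begins 54 mm behind the grasp point. The pads swing forward as they close: fully open they stand 13 mm farther back than shut.
Start: joints at [1.169, 0.521, -0.036, 1.599, 0.021, 1.021, -0.113], TCP at [203.563, -590.913, 303.891] pointing down, gripper open.
Joint ranges: [-2.91, 2.91], [-0.3, 2.13], [-1.5, 1.42], [0.17, 2.43], [-1.26, 4.41], [0.16, 1.93], [-2.52, 2.52]. Speed limits (rad/s): [1.89, 1.89, 2.39, 2.39, 3.01, 3.01, 3.01].

## Interface

Orientations are given as a unit quaternion [w, x, y, z].
In Python, from plant import arm gives the robot as it stands. The module is installed in compiled form; this text tells all that it offers.
- The arm moves only by the tool servo_tool, never from a script. Its argument "series" is a list of rows, each a list of 3 entries, a list of its own where there are three numbers: the shift along the tool's x, y, z in mm, then the turn, a rotation vector about the tool's x, y, z in rad, then the finger opening in mm, from 0 to 85.4. A call has 1 to 20 rows; each row shifts and turns the commanded pose from where the row before left it, along the tool's axes as they then stand; what a row does not reach is not made up. A row lasts 1/12 s, in which the tool goes at most 41.7 mm and 7.16 degrees, less where a joint would pass 70% of its speed; a pose out of reach is approached as far as the arm can. A call with a gripper value outside its range is refused whole. The fingers move at their own pace and stop on an object; "grip_force" is the grip in N (left out, the last holds). Time passes only in rows, so rows that do not move let the fingers close. It gives the time, the measured TCP pose, the force, the opening and the grip force at its end, in the units of the state.
- arm.read_state(): the state, without advancing time (a new reading comes with each control period).
- arm.snapshot(name): name is "side" or "top" or "wrist"; returns the picture (480x640x3 uint8, red, green, blue); there is no depth.
- arm.get_calibration(name): a dict with "fx", "fy", "cx", "cy" (pixels), "R" (3x3) and "t" (3): a world point X has camera coordinates R X + t; the wrist camera has in their place "tool_from_camera" (4x4, takes a point from camera to tool coordinates, whose origin is the TCP and whose axes are the flange's). Camera axes: x right, y down, z forward; pixel columns grow to the right and rows downward; lengths in mm; the calibration is good to about 2 mm. A picture is of the moment at which its call begins: read the wrist's pose just before it. get_calibration takes no time and is no camera call.
- arm.hand_in(): hands the job in; it is judged then, once.
The state is a dict: "t": time; "joints": joint angles; "dq": joint speeds; "joint_torque": joint torques, N m; "position": TCP position; "tool_rot": TCP orientation; "wrist_force": force on the tool from outside, world axes, zero at the start; "wrist_torque": the same for the moment, N m; "width": finger opening in mm; "finger_force": force on a finger pad.
Only numpy, scipy, OpenCV 4.12 (cv2) and the standard library are available. Lean on these libraries where they do the work, as an engineer would, in place of code of your own. Each camera call takes 0.05 s, during which the arm holds its last target. There are 200 camera calls.

## Working session

There is one attempt and no reset: what is moved stays moved. The work goes in short steps, Python scripts to look and compute and a tool call to move; the robot and the scene stay as the last step left them, time stands still between calls to the robot, and variables do not carry over. Pictures are saved under pics/ and viewed, at most 11 in all, crops included, and the job is handed in when it is done.

Besides the shell and the picture viewer there is one more tool, called after "Emit:" by a JSON object that holds its "method" and its "body", one argument or row to a line. servo_tool: Moves the arm, as the interface text tells. Its arguments: {"type":"object","properties":{"series":{"type":"array"},"grip_force":{"type":"number"}},"required":["series"]}

```bash
mkdir -p pics; python3 - <<'E'
from plant import arm
import cv2,numpy as np
s=arm.read_state();print(s)
for n in("top","side"):
    cv2.imwrite(f"pics/{n}0.png",arm.snapshot(n)[:,:,::-1]);print(n,arm.get_calibration(n))
print(arm.get_calibration("wrist"),arm.pinch_z)
E
```

```text
{'t': 0.0, 'joints': array([ 1.16879281,  0.52200071, -0.036338  ,  1.599997  ,  0.02120227,
        1.02113296, -0.1127588 ]), 'dq': array([ 0.00057468, -0.00063588,  0.00051346, -0.00014984,  0.0003347 ,
        0.00020069, -0.00097437]), 'joint_torque': array([ 2.25530996e-03, -9.27103114e+01,  1.98106885e+00, -3.69924688e+01,
        1.80457189e-02,  8.30039091e-03,  1.58935836e-05]), 'position': array([ 203.48281675, -590.67214733,  303.33780719]), 'tool_rot': array([-5.60528693e-04,  9.86266254e-01,  1.65162172e-01, -1.34561687e-04]), 'wrist_force': array([-0.65211949, -0.2967659 , -0.10787232]), 'wrist_torque': array([0.02752534, 0.07303797, 0.06229227]), 'finger_force': 0.0, 'width': 85.21701530546682}
top {'fx': 448.18606307672707, 'fy': 448.18606307672707, 'cx': 319.37317559176705, 'cy': 237.715913694945, 'R': array([[ 0.05856742, -0.99828264, -0.00127593],
       [-0.97670702, -0.05703723, -0.20685782],
       [ 0.2064298 ,  0.01336134, -0.97837018]]), 't': array([  68.23522426,  473.16676353, 1461.05326259])}
side {'fx': 473.54354319979416, 'fy': 473.54354319979416, 'cx': 316.6323708425803, 'cy': 245.8323087949475, 'R': array([[-0.8197474 , -0.57260153, -0.01190334],
       [-0.41197403,  0.60397313, -0.6822711 ],
       [ 0.39785877, -0.55438609, -0.73100237]]), 't': array([ 446.57169292,  244.39824765, 1181.82537516])}
{'fx': 370.4558888021551, 'fy': 370.4558888021551, 'cx': 322.82560083351024, 'cy': 237.83784994188935, 'tool_from_camera': array([[-6.97354621e-04, -9.54797585e-01, -2.97255925e-01,
         7.72501619e+01],
       [ 9.99999681e-01, -7.81345722e-04,  1.63739746e-04,
        -1.60705605e-01],
       [-3.88597960e-04, -2.97255716e-01,  9.54797826e-01,
        -7.11640862e+01],
       [ 0.00000000e+00,  0.00000000e+00,  0.00000000e+00,
         1.00000000e+00]])} 53.900000000000006
```

View pics/top0.png

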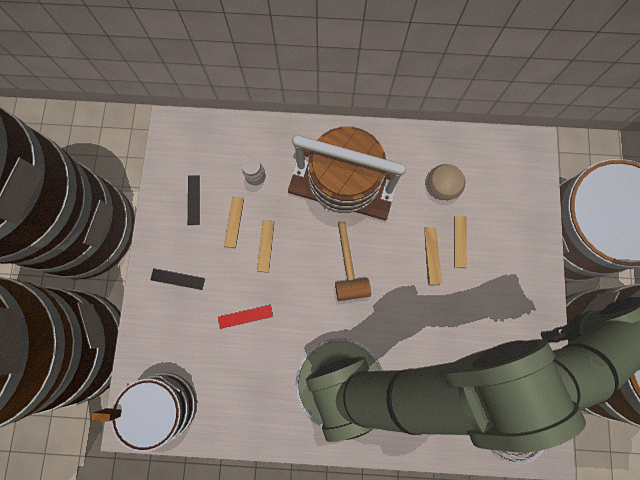

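View pics/side0.png

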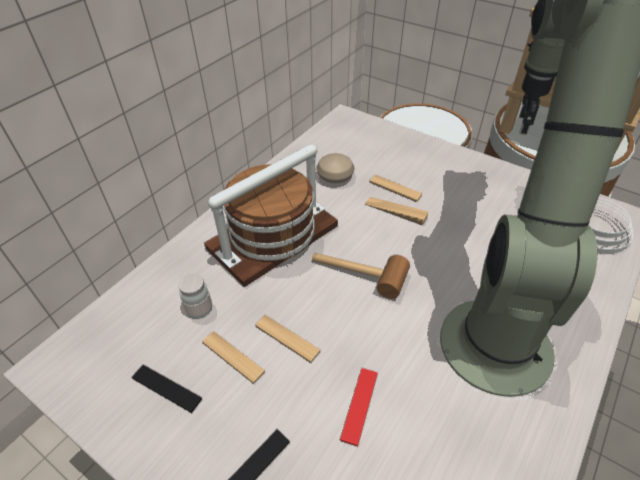

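The top view shows four pale sticks at (233,222), (265,246), (432,255) and (460,241). Black look-alikes lie at (193,200) and (178,279), and the red one is at (245,316). In the side view, the stick at (396,209), which is (432,255) in the top view, shows a thick near end, so it is the likely wedge. The bar runs from (297,141) to (402,169), with the mallet, stone and jar around it.

```bash
cat > h.py <<'E'
import numpy as np,cv2
from plant import arm
def ray(n,uv,cal=None):
    c=cal or arm.get_calibration(n)
    d=np.array([(uv[0]-c['cx'])/c['fx'],(uv[1]-c['cy'])/c['fy'],1.])
    if n=="wrist":
        s=c['state'];from scipy.spatial.transform import Rotation as Ro
        q=s['tool_rot'];R=Ro.from_quat([q[1],q[2],q[3],q[0]]).as_matrix();T=c['tool_from_camera']
        return R@T[:3,3]+s['position'],R@T[:3,:3]@d
    R=np.array(c['R']);return -R.T@np.array(c['t']),R.T@d
def onz(n,uv,z,cal=None):
    o,d=ray(n,uv,cal);return o+d*(z-o[2])/d[2]
def tri(r1,r2):
    A=np.zeros((3,3));b=np.zeros(3)
    for o,d in(r1,r2):
        d=d/np.linalg.norm(d);P=np.eye(3)-np.outer(d,d);A+=P;b+=P@o
    x=np.linalg.solve(A,b);return x,[np.linalg.norm(np.cross(x-o,d/np.linalg.norm(d))) for o,d in(r1,r2)]
def wood(im):
    h=cv2.cvtColor(im,cv2.COLOR_RGB2HSV);return cv2.inRange(h,(10,70,140),(25,255,255))
E
python3 - <<'E'
from h import *
np.set_printoptions(precision=1,suppress=True)
ims={n:cv2.cvtColor(cv2.imread(f"pics/{n}0.png"),cv2.COLOR_BGR2RGB) for n in("top","side")}
for n in ims:
    im=ims[n]
    for c in cv2.findContours(wood(im),0,2)[0]:
        if cv2.contourArea(c)<250: continue
        r=cv2.minAreaRect(c);q=cv2.boxPoints(r)
        P=np.array([onz(n,p,10)[:2] for p in q])
        e=[P[1]-P[0],P[2]-P[1]];L=max(e,key=np.linalg.norm);W=min(e,key=np.linalg.norm)
        print(n,np.array(r[0]),cv2.contourArea(c),"ctr",P.mean(0),"LxW",np.linalg.norm(L),np.linalg.norm(W),"yaw %.3f"%np.arctan(L[1]/L[0]))
    # bar: bright grey
    print(n,[im[v,u] for u,v in ([(350,155),(300,143),(400,168)] if n=="top" else [(265,178),(215,200),(312,153)])])
E
```

```text
top [432.8 255. ] 601.5 ctr [ 440.1 -295.6] LxW 198.99968788736683 41.71615938480013 yaw 0.113
top [345.9 250.1] 259.0 ctr [440.    2.8] LxW 205.9373273948755 20.116766048713636 yaw 0.208
top [265.1 245.7] 523.5 ctr [438.7 281.5] LxW 179.13952807590414 39.822306213170144 yaw -0.023
top [460.5 241.5] 517.5 ctr [ 492.9 -391. ] LxW 180.10348628804198 38.428012880009405 yaw -0.009
top [233.3 221.7] 502.5 ctr [517.2 399.3] LxW 179.70771003538974 39.875698850045836 yaw -0.065
top [449.1 181.8] 513.0 ctr [ 706.7 -351.8] LxW 103.62670605028711 92.79898820974036 yaw -0.878
top [array([176, 176, 189], dtype=uint8), array([181, 178, 169], dtype=uint8), array([179, 181, 193], dtype=uint8)]
side [233.  355.9] 990.0 ctr [516.4 401.1] LxW 184.65530579012605 42.52699219548866 yaw -0.083
side [287.6 337.4] 900.5 ctr [438.  284.1] LxW 184.76521869701205 42.246045037874424 yaw -0.036
side [395.8 269.8] 325.0 ctr [317.8 -66.3] LxW 112.42305498697785 44.56579949523601 yaw -1.378
side [347.3 263.9] 374.0 ctr [443.8  -5.7] LxW 207.35764757598156 25.180454814850098 yaw 0.275
side [396.4 208.3] 473.5 ctr [ 440.1 -292.3] LxW 199.8249916455838 45.95281465918912 yaw 0.218
side [277.  201.6] 1120.0 ctr [ 774.  -108.8] LxW 268.34691582593007 129.92182098242404 yaw 1.332
side [395.5 187. ] 362.0 ctr [ 493.4 -384.1] LxW 185.19738614225446 43.177752701134736 yaw -0.005
side [array([167, 170, 164], dtype=uint8), array([222, 226, 227], dtype=uint8), array([157, 159, 153], dtype=uint8)]
```

Lengths confirm it: 199 mm means the wedge is at (440,-295), and three 180 mm plain slats are at (439,282), (517,399) and (493,-391). Next is the press, in close crops.

```bash
python3 - <<'E'
import cv2,numpy as np
a=cv2.imread("pics/top0.png")[115:220,280:412];b=cv2.imread("pics/side0.png")[140:272,198:330]
a=cv2.resize(a,None,fx=3,fy=3,interpolation=2);b=cv2.resize(b,None,fx=3,fy=3,interpolation=2)
c=np.zeros((396,792,3),np.uint8);c[:315,:396]=a;c[:,396:]=b
cv2.imwrite("pics/crop1.png",c)
E
```

```text
(no output)
```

View pics/crop1.png

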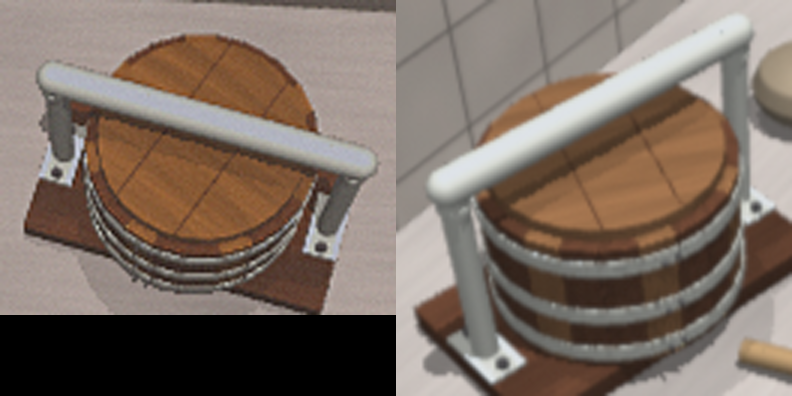

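The top crop shows the bar's ends at about (297.7,140.3) and (401,169.3) in full-image pixels. In the side crop they are at about (213,202) and (312.3,149.7), with the follower disc beneath.

```bash
python3 - <<'E'
from h import *
np.set_printoptions(precision=1,suppress=True)
T=[(297.7,140.3),(401,169.3)];S=[(213,202),(312.3,149.7)]
for n,E in(("top",T),("side",S)):
    P=[onz(n,e,241) for e in E];d=P[1]-P[0]
    print(n,P,"mid",(P[0]+P[1])/2,"len",np.linalg.norm(d),"yaw of x %.3f"%(np.arctan2(d[0],-d[1])*-1))
for a,b in zip(T,S): print(tri(ray("top",a),ray("side",b)))
# fit bar line by colour, robust edges; follower ellipse by brown mask
for n in("top","side"):
    im=cv2.cvtColor(cv2.imread(f"pics/{n}0.png"),cv2.COLOR_BGR2RGB);h=cv2.cvtColor(im,cv2.COLOR_RGB2HSV)
    E=T if n=="top" else S
    m=cv2.inRange(h,(0,0,90),(180,45,255));z=np.zeros_like(m)
    a,b=[np.array(e) for e in E];a2,b2=a+.22*(b-a),b-.22*(b-a)
    cv2.line(z,tuple(map(int,a2)),tuple(map(int,b2)),255,20);m&=z
    nl,lab,st,_=cv2.connectedComponentsWithStats(m);k=1+np.argmax(st[1:,4])
    ys,xs=np.nonzero(lab==k);vx,vy,x0,y0=cv2.fitLine(np.c_[xs,ys].astype(np.float32),2,0,.01,.01).ravel()
    p=[onz(n,(x0+s*vx,y0+s*vy),241) for s in(-30,30)];d=p[1]-p[0]
    q=onz(n,(x0,y0),241)
    print(n,len(xs),"slope",vy/vx,(b-a)[1]/(b-a)[0],"line pt",q,"yaw",np.arctan(-d[0]/d[1]) )
E
```

```text
top [array([729.8, 177.6, 241. ]), array([ 654. , -141.4,  241. ])] mid [691.9  18.1 241. ] len 327.91281583370284 yaw of x 0.233
side [array([732. , 183.7, 241. ]), array([ 652.8, -138.2,  241. ])] mid [692.4  22.8 241. ] len 331.5258815726881 yaw of x 0.241
(array([734.5, 179.2, 235.4]), [np.float64(2.3055647665616332), np.float64(2.305564766561952)])
(array([ 655.3, -141.9,  237.7]), [np.float64(0.11866949067900816), np.float64(0.1186694906787896)])
top 865 slope 0.282326 0.2807357212003872 line pt [692.5  18.8 241. ] yaw -0.23482013502059185
side 1200 slope -0.5702737 -0.5266868076535751 line pt [695.2  24.2 241. ] yaw -0.1972438534215763
```

The bar origin is about (692,19) and its x-axis yaw is about -0.235; both views agree within 5 mm. For the first slat, the candidates are (460,241), (233,222) and (265,246), against black (193,200) and (178,279), red (245,316) and the wedge (432,255). I choose (460,241) and compute the move over it.

```bash
cat >> h.py <<'E'
from scipy.spatial.transform import Rotation as Ro
def yawof(s): 
    R=Ro.from_quat(np.roll(s['tool_rot'],-1)).as_matrix();return np.arctan2(R[1,0],R[0,0]),R
def go(x,y,z,yaw):
    s=arm.read_state();yw,R=yawof(s);c,si=np.cos(yaw),np.sin(yaw)
    G=np.array([[c,si,0],[si,-c,0],[0,0,-1]])
    print("t %.2f pos %s yaw %.3f turn(tool) %s shift(after turn) %s"%(s['t'],s['position'].round(1),yw,Ro.from_matrix(R.T@G).as_rotvec().round(3),(G.T@(np.array([x,y,z])-s['position'])).round(1)), "F",s['wrist_force'].round(1),"w %.1f"%s['width'])
def slatpose(h,name,z=10,amin=1500):
    pass
bar=np.array([692,19.]);byaw=-.235
E
python3 -c "
from h import *
go(421,-390,190,-.009)"
```

```text
t 0.10 pos [ 203.5 -590.7  303.4] yaw 0.332 turn(tool) [-0.001  0.     0.341] shift(after turn) [ 215.7 -202.7  113.4] F [-0.   0.2  0.3] w 85.2
```

Emit:
{"method": "servo_tool", "body": {
  "series": [
    [[0, 0, 0], [0, 0, 0.114], 60],
    [[0, 0, 0], [0, 0, 0.114], 60],
    [[0, 0, 0], [0, 0, 0.113], 60],
    [[24, -22, 12], [0, 0, 0], 60],
    [[24, -22, 12], [0, 0, 0], 60],
    [[24, -22, 12], [0, 0, 0], 60],
    [[24, -23, 13], [0, 0, 0], 60],
    [[24, -23, 13], [0, 0, 0], 60],
    [[24, -23, 13], [0, 0, 0], 60],
    [[24, -23, 13], [0, 0, 0], 60],
    [[24, -23, 13], [0, 0, 0], 60],
    [[24, -22, 12], [0, 0, 0], 60],
    [[0, 0, 0], [0, 0, 0], 60],
    [[0, 0, 0], [0, 0, 0], 60]
  ],
  "grip_force": 40
}}

```text
t: 1.27
position: [422.5, -388.2, 190.0]
tool_rot: [-0.001, 1.0, -0.003, -0.001]
wrist_force: [-0.4, -0.6, 0.5]
width: 60.1
finger_force: 0.0
```

```bash
python3 - <<'E'
from h import *
np.set_printoptions(precision=1,suppress=True)
go(421,-390,190,-.009)
s=arm.read_state();im=arm.snapshot("wrist");cal=dict(arm.get_calibration("wrist"),state=s)
cv2.imwrite("pics/w1.png",im[:,:,::-1])
for c in cv2.findContours(wood(im),0,2)[0]:
    if cv2.contourArea(c)<1500: continue
    r=cv2.minAreaRect(c);P=np.array([onz("wrist",p,10,cal)[:2] for p in cv2.boxPoints(r)])
    e=[P[1]-P[0],P[2]-P[1]];L=max(e,key=np.linalg.norm);W=min(e,key=np.linalg.norm)
    print(np.array(r[0]),cv2.contourArea(c),P.mean(0),P.tolist(),np.linalg.norm(L),np.linalg.norm(W),"yaw %.3f"%np.arctan(L[1]/L[0]))
E
```

```text
t 1.27 pos [ 422.5 -388.2  190. ] yaw -0.006 turn(tool) [-0.  0.  0.] shift(after turn) [-1.5  1.8 -0. ] F [-0.4 -0.6  0.5] w 60.1
[203.6 301.1] 2121.5 [ 371.1 -296.8] [[352.26249816862475, -260.4236685868026], [409.9899777385107, -315.60230805557995], [391.20299134268345, -333.1881052412302], [330.94237672848703, -277.9582762821384]] 79.85702317966098 25.733463048952828 yaw -0.763
[328. 232.] 2482.0 [ 425.2 -391.1] [[443.76889921888204, -371.7377367931058], [443.5314398562684, -410.4892183734913], [406.68482053644703, -411.2354414795117], [406.9240196562436, -370.8231024761736]] 38.75220911927283 36.85417485474054 yaw 1.565
```

View pics/w1.png

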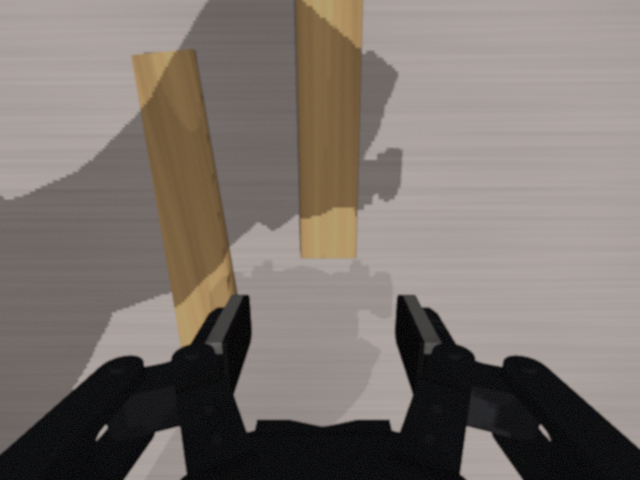

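The wrist view shows the chosen plain slat's near end at pixels (300–357, 258), which is world x of about 407, y of about -391. The wedge, with its sloping side visible, is to the left at (165,50)–(210,340). I'll centre on the slat, descend and grip.

Emit:
{"method": "servo_tool", "body": {
  "series": [
    [[-1, 3, 20], [0, 0, 0], 60],
    [[0, 0, 25], [0, 0, 0], 60],
    [[0, 0, 25], [0, 0, 0], 60],
    [[0, 0, 20], [0, 0, 0], 60],
    [[0, 0, 15], [0, 0, 0], 60],
    [[0, 0, 8], [0, 0, 0], 60],
    [[0, 0, 4], [0, 0, 0], 60],
    [[0, 0, 0], [0, 0, 0], 60],
    [[0, 0, 0], [0, 0, 0], 30],
    [[0, 0, 0], [0, 0, 0], 30],
    [[0, 0, 0], [0, 0, 0], 30],
    [[0, 0, 0], [0, 0, 0], 30],
    [[0, 0, 0], [0, 0, 0], 30],
    [[0, 0, 0], [0, 0, 0], 30]
  ],
  "grip_force": 40
}}

```text
t: 2.48
position: [420.6, -393.4, 75.2]
tool_rot: [0.001, 1.0, -0.005, 0.001]
wrist_force: [-2.3, 1.0, 7.2]
width: 38.5
finger_force: 39.7
```

```bash
python3 -c "
from h import *
c,s=np.cos(byaw),np.sin(byaw)
x,y=bar+(-78)*np.array([c,s]);print(x,y)
go(x,y,300,byaw)"
```

```text
616.1438813760539 37.16175286996851
t 2.48 pos [ 420.6 -393.4   75.2] yaw -0.009 turn(tool) [ 0.001 -0.001  0.226] shift(after turn) [  89.9 -464.3 -224.8] F [-2.3  1.   7.2] w 38.5
```

Emit:
{"method": "servo_tool", "body": {
  "series": [
    [[0, 0, -10], [0, 0, 0], 30],
    [[0, 0, -30], [0, 0, 0], 30],
    [[0, 0, -35], [0, 0, 0], 30],
    [[0, 0, -35], [0, 0, 0], 30],
    [[0, 0, -35], [0, 0, 0], 30],
    [[0, 0, -35], [0, 0, 0], 30],
    [[0, 0, -32], [0, 0, 0], 30],
    [[0, 0, 0], [0, 0, 0.075], 30],
    [[0, 0, 0], [0, 0, 0.075], 30],
    [[0, 0, 0], [0, 0, 0.075], 30],
    [[0, 0, 0], [0, 0, 0], 30]
  ]
}}

```text
t: 3.4
position: [420.3, -392.8, 287.3]
tool_rot: [0.0, 0.993, -0.119, 0.001]
wrist_force: [0.4, -0.6, -1.0]
width: 38.6
finger_force: 40.7
```

```bash
python3 -c "
from h import *
c,s=np.cos(byaw),np.sin(byaw)
x,y=bar+(-205)*np.array([c,s]);print(x,y)
go(x,y,285,byaw)"
```

```text
492.6345600268082 66.73281203004544
t 3.40 pos [ 420.3 -392.8  287.3] yaw -0.238 turn(tool) [ 0.001 -0.001 -0.003] shift(after turn) [ -36.7 -463.7    2.3] F [ 0.4 -0.6 -1. ] w 38.6
```

Emit:
{"method": "servo_tool", "body": {
  "series": [
    [[-4, -14, 0], [0, 0, 0], 30],
    [[-4, -30, 0], [0, 0, 0], 30],
    [[-4, -30, 0], [0, 0, 0], 30],
    [[-4, -35, 0], [0, 0, 0], 30],
    [[-4, -35, 0], [0, 0, 0], 30],
    [[-4, -35, 0], [0, 0, 0], 30],
    [[-4, -35, 0], [0, 0, 0], 30],
    [[-4, -35, 0], [0, 0, 0], 30],
    [[-4, -35, 0], [0, 0, 0], 30],
    [[0, -35, 0], [0, 0, 0], 30],
    [[0, -35, 0], [0, 0, 0], 30],
    [[0, -35, 0], [0, 0, 0], 30],
    [[0, -30, 0], [0, 0, 0], 30],
    [[0, -25, 0], [0, 0, 0], 30],
    [[0, -15, 2], [0, 0, 0], 30],
    [[0, -5, 0], [0, 0, 0], 30],
    [[0, 0, 0], [0, 0, 0], 30],
    [[0, 0, 0], [0, 0, 0], 30]
  ]
}}

```text
t: 4.9
position: [492.9, 66.0, 284.2]
tool_rot: [0.0, 0.993, -0.116, 0.0]
wrist_force: [0.5, -1.0, -0.4]
width: 38.4
finger_force: 40.7
```

```bash
python3 - <<'E'
from h import *
c,s=np.cos(byaw),np.sin(byaw)
x,y=bar+(-80)*np.array([c,s]);print(x,y)
go(x,y,285,byaw)
s=arm.read_state()
cv2.imwrite("pics/w2.png",arm.snapshot("wrist")[:,:,::-1]);np.save("w2.npy",s,allow_pickle=True)
E
```

```text
614.1988526933885 37.62743884099334
t 4.90 pos [492.9  66.  284.2] yaw -0.233 turn(tool) [ 0.    -0.     0.002] shift(after turn) [124.6  -0.7  -0.8] F [ 0.5 -1.  -0.4] w 38.4
```

View pics/w2.png

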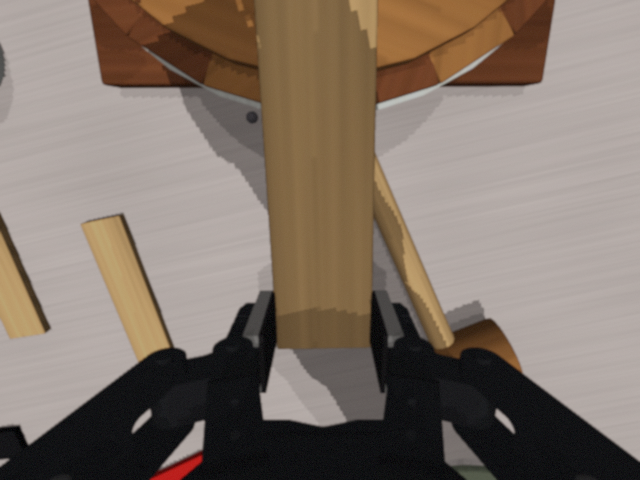

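The wrist view shows the slat gripped straight, at columns 260–377. It is centred on the press baseplate (corners at 103 and 545, row 85), whose front edge is level in the image, so yaw and sideways position are good. I'll slide it under the bar.

Emit:
{"method": "servo_tool", "body": {
  "series": [
    [[8, 0, 0], [0, 0, 0], 30],
    [[12, 0, 0], [0, 0, 0], 30],
    [[12, 0, 0], [0, 0, 0], 30],
    [[12, 0, 0], [0, 0, 0], 30],
    [[12, 0, 0], [0, 0, 0], 30],
    [[12, 0, 0], [0, 0, 0], 30],
    [[12, 0, 0], [0, 0, 0], 30],
    [[12, 0, 0], [0, 0, 0], 30],
    [[12, 0, 0], [0, 0, 0], 30],
    [[12, 0, 0], [0, 0, 0], 30],
    [[8, 0, 0], [0, 0, 0], 30],
    [[0, 0, 0], [0, 0, 0], 30],
    [[0, 0, 0], [0, 0, 0], 30]
  ]
}}

```text
t: 6.03
position: [613.6, 37.3, 283.7]
tool_rot: [0.0, 0.993, -0.117, -0.0]
wrist_force: [-0.7, -0.4, -0.8]
width: 38.8
finger_force: 40.7
```

```bash
python3 - <<'E'
from h import *
c,s=np.cos(byaw),np.sin(byaw)
x,y=bar+(-80)*np.array([c,s])
go(x,y,285,byaw)
a=arm.snapshot("side")[120:290,180:360];cv2.imwrite("pics/s2.png",cv2.resize(a,None,fx=3,fy=3,interpolation=2)[:,:,::-1])
E
```

```text
t 6.03 pos [613.6  37.3 283.7] yaw -0.235 turn(tool) [ 0.  0. -0.] shift(after turn) [ 0.5 -0.4 -1.3] F [-0.7 -0.4 -0.8] w 38.8
```

View pics/s2.png

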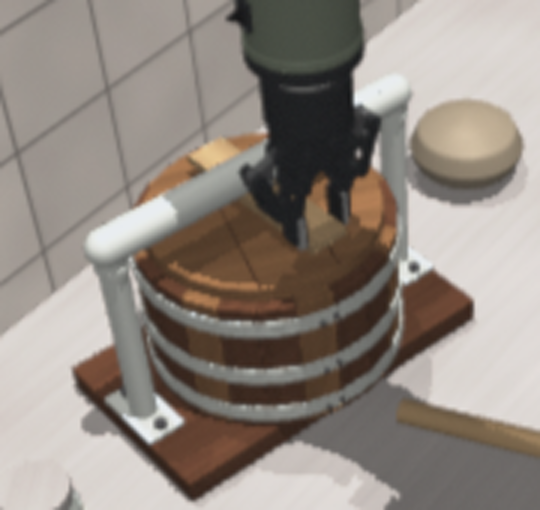

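The slat passes cleanly under the bar with its far end showing beyond it. I'll lower it until it touches.

Emit:
{"method": "servo_tool", "body": {
  "series": [
    [[0, 0, 2], [0, 0, 0], 30],
    [[0, 0, 2], [0, 0, 0], 30],
    [[0, 0, 2], [0, 0, 0], 30],
    [[0, 0, 0], [0, 0, 0], 30],
    [[0, 0, 0], [0, 0, 0], 30]
  ]
}}

```text
t: 6.5
position: [613.6, 38.1, 277.8]
tool_rot: [0.0, 0.993, -0.117, -0.0]
wrist_force: [0.1, -0.3, -0.2]
width: 38.3
finger_force: 40.7
```

Emit:
{"method": "servo_tool", "body": {
  "series": [
    [[0, 0, 2], [0, 0, 0], 30],
    [[0, 0, 2], [0, 0, 0], 30],
    [[0, 0, 0], [0, 0, 0], 30],
    [[0, 0, 0], [0, 0, 0], 30]
  ]
}}

```text
t: 6.83
position: [613.6, 38.0, 273.7]
tool_rot: [0.0, 0.993, -0.117, -0.0]
wrist_force: [-0.6, -0.4, -0.1]
width: 38.4
finger_force: 40.7
```

Emit:
{"method": "servo_tool", "body": {
  "series": [
    [[0, 0, 2], [0, 0, 0], 30],
    [[0, 0, 2], [0, 0, 0], 30],
    [[0, 0, 0], [0, 0, 0], 30],
    [[0, 0, 0], [0, 0, 0], 30]
  ]
}}

```text
t: 7.17
position: [613.6, 38.0, 269.8]
tool_rot: [0.0, 0.993, -0.117, -0.0]
wrist_force: [0.4, -1.1, -0.0]
width: 38.5
finger_force: 40.7
```

Emit:
{"method": "servo_tool", "body": {
  "series": [
    [[0, 0, 2], [0, 0, 0], 30],
    [[0, 0, 2], [0, 0, 0], 30],
    [[0, 0, 0], [0, 0, 0], 30],
    [[0, 0, 0], [0, 0, 0], 30]
  ]
}}

```text
t: 7.5
position: [614.2, 38.0, 268.3]
tool_rot: [-0.0, 0.993, -0.117, 0.001]
wrist_force: [-9.8, -0.4, 31.2]
width: 38.7
finger_force: 45.7
```

Contact came at TCP z of about 268.5, so the follower is about 193 mm high and the gap about 31 mm. That needs two slats, leaving a slot of about 11 mm. I'll ease off, release, and retreat upwards.

Emit:
{"method": "servo_tool", "body": {
  "series": [
    [[0, 0, -2], [0, 0, 0], 30],
    [[0, 0, 0], [0, 0, 0], 60],
    [[0, 0, 0], [0, 0, 0], 60],
    [[0, 0, 0], [0, 0, 0], 60],
    [[0, 0, 0], [0, 0, 0], 60],
    [[0, 0, 0], [0, 0, 0], 60],
    [[0, 0, 0], [0, 0, 0], 60],
    [[0, 0, -15], [0, 0, 0], 60],
    [[-10, 0, -30], [0, 0, 0], 60],
    [[-30, 0, -30], [0, 0, 0], 60],
    [[-30, 0, 0], [0, 0, 0], 60],
    [[-30, 0, 0], [0, 0, 0], 60],
    [[-20, 0, 0], [0, 0, 0], 60],
    [[0, 0, 0], [0, 0, 0], 60]
  ]
}}

```text
t: 8.67
position: [494.5, 66.6, 342.9]
tool_rot: [-0.0, 0.993, -0.116, -0.0]
wrist_force: [1.3, -0.3, -0.3]
width: 59.9
finger_force: 0.0
```

```bash
python3 - <<'E'
from h import *
np.set_printoptions(precision=1,suppress=True)
s=arm.read_state();im=arm.snapshot("wrist");cv2.imwrite("pics/w3.png",im[:,:,::-1])
cal=dict(arm.get_calibration("wrist"),state=s)
# next slat at (439,282), yaw ~ -.023; refine from top view now
t=arm.snapshot("top")
for c in cv2.findContours(wood(t),0,2)[0]:
    if cv2.contourArea(c)<400: continue
    r=cv2.minAreaRect(c);P=np.array([onz("top",p,10)[:2] for p in cv2.boxPoints(r)])
    e=[P[1]-P[0],P[2]-P[1]];L=max(e,key=np.linalg.norm);print(np.array(r[0]),P.mean(0),np.linalg.norm(L),"yaw %.3f"%np.arctan(L[1]/L[0]))
go(439-76,283,190,-.023)
E
```

```text
[432.9 255. ] [ 440.2 -296. ] 198.73121250435045 yaw 0.102
[265.1 245.7] [438.6 281.4] 179.09288677124204 yaw -0.027
[233.3 221.7] [517.2 399.3] 179.7027305679997 yaw -0.064
[449.2 182. ] [ 705.9 -352.3] 94.10881022053815 yaw 1.220
t 8.77 pos [497.4  65.9 342.8] yaw -0.234 turn(tool) [-0.  -0.  -0.2] shift(after turn) [-139.4 -214.   152.8] F [ 0.2 -0.2 -0.6] w 60.2
```

View pics/w3.png

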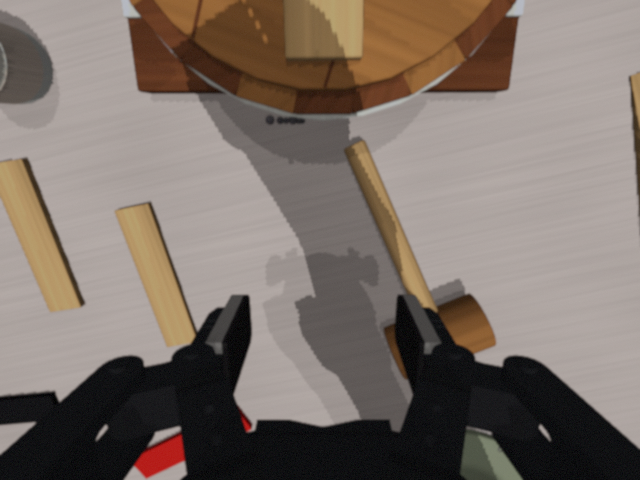

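The placed slat lies square on the follower at columns 286–363, centred on the press. The next slat is at (438.6,281.4) with yaw -0.025; its near end is at (135–195, 345) in this view.

Emit:
{"method": "servo_tool", "body": {
  "series": [
    [[0, 0, 0], [0, 0, -0.1], 60],
    [[0, 0, 0], [0, 0, -0.1], 60],
    [[-14, -20, 10], [0, 0, 0], 60],
    [[-20, -30, 20], [0, 0, 0], 60],
    [[-20, -30, 20], [0, 0, 0], 60],
    [[-20, -30, 25], [0, 0, 0], 60],
    [[-20, -30, 25], [0, 0, 0], 60],
    [[-20, -30, 25], [0, 0, 0], 60],
    [[-20, -30, 20], [0, 0, 0], 60],
    [[-5, -14, 8], [0, 0, 0], 60],
    [[0, 0, 0], [0, 0, 0], 60],
    [[0, 0, 0], [0, 0, 0], 60]
  ]
}}

```text
t: 9.77
position: [368.9, 280.4, 192.4]
tool_rot: [0.0, 1.0, -0.016, -0.0]
wrist_force: [-0.6, -0.6, -0.0]
width: 59.9
finger_force: 0.0
```

```bash
python3 - <<'E'
from h import *
np.set_printoptions(precision=1,suppress=True)
s=arm.read_state();im=arm.snapshot("wrist");cal=dict(arm.get_calibration("wrist"),state=s)
m=wood(im);m=cv2.inRange(cv2.cvtColor(im,cv2.COLOR_RGB2HSV),(10,60,70),(28,255,255));m[300:]=0
for c in cv2.findContours(m,0,2)[0]:
    if cv2.contourArea(c)<2000: continue
    c=c[:,0];e=c[:,1].max();cols=c[(c[:,1]>60)&(c[:,1]<e-8)]
    l,r=cols[cols[:,0]<cols[:,0].mean()],cols[cols[:,0]>cols[:,0].mean()]
    out=[]
    for row in(80,e-15):
        x=np.nonzero(m[row])[0];x=x[(x>=c[:,0].min())&(x<=c[:,0].max())];out.append(onz("wrist",(x.mean(),row),10,cal)[:2])
    d=out[0]-out[1];print("end row",e,onz("wrist",(c[c[:,1]>e-4][:,0].mean(),e),10,cal),out,"yaw %.3f"%np.arctan2(d[1],d[0]))
go(363,283,75.5,-.027)
E
```

```text
end row 258 [351.5 280.1  10. ] [array([471.7, 279.8]), array([363.2, 282.7])] yaw -0.026
end row 154 [429.7 397.8  10. ] [array([475.7, 400.6]), array([439.6, 403.5])] yaw -0.080
t 9.82 pos [369.4 279.6 193. ] yaw -0.034 turn(tool) [ 0.  0. -0.] shift(after turn) [ -6.5  -3.2 117.5] F [ 0.4 -0.2  0.1] w 60.1
```

Emit:
{"method": "servo_tool", "body": {
  "series": [
    [[-4, -3, 20], [0, 0, 0], 60],
    [[0, 0, 25], [0, 0, 0], 60],
    [[0, 0, 25], [0, 0, 0], 60],
    [[0, 0, 20], [0, 0, 0], 60],
    [[0, 0, 15], [0, 0, 0], 60],
    [[0, 0, 8], [0, 0, 0], 60],
    [[0, 0, 3], [0, 0, 0], 60],
    [[0, 0, 0], [0, 0, 0], 60],
    [[0, 0, 0], [0, 0, 0], 30],
    [[0, 0, 0], [0, 0, 0], 30],
    [[0, 0, 0], [0, 0, 0], 30],
    [[0, 0, 0], [0, 0, 0], 30],
    [[0, 0, 0], [0, 0, 0], 30],
    [[0, 0, 0], [0, 0, 0], 30]
  ]
}}

```text
t: 10.98
position: [365.4, 283.0, 78.3]
tool_rot: [-0.001, 1.0, -0.017, 0.001]
wrist_force: [-0.2, -1.9, 10.1]
width: 38.1
finger_force: 38.9
```

Emit:
{"method": "servo_tool", "body": {
  "series": [
    [[0, 0, -10], [0, 0, 0], 30],
    [[0, 0, -30], [0, 0, 0], 30],
    [[0, 0, -35], [0, 0, 0], 30],
    [[0, 0, -35], [0, 0, 0], 30],
    [[0, 0, -35], [0, 0, 0], 30],
    [[0, 0, -35], [0, 0, 0], 30],
    [[0, 0, -25], [0, 0, 0], 30],
    [[0, 0, -5], [0, 0, 0.1], 30],
    [[0, 0, 0], [0, 0, 0.1], 30],
    [[0, 0, 0], [0, 0, 0], 30],
    [[0, 0, 0], [0, 0, 0], 30]
  ]
}}

```text
t: 11.9
position: [364.0, 283.2, 287.1]
tool_rot: [0.001, 0.996, -0.093, -0.001]
wrist_force: [-0.5, -0.2, -0.4]
width: 38.0
finger_force: 40.4
```

```bash
python3 - <<'E'
from h import *
c,s=np.cos(byaw),np.sin(byaw)
x,y=bar+(-205)*np.array([c,s])
go(x,y,286.5,byaw)
E
```

```text
t 11.90 pos [364.  283.2 287.1] yaw -0.187 turn(tool) [0.002 0.001 0.048] shift(after turn) [175.5 180.5   0.6] F [-0.5 -0.2 -0.4] w 38.0
```

Emit:
{"method": "servo_tool", "body": {
  "series": [
    [[0, 0, 0], [0, 0, 0.048], 30],
    [[10, 10, 0], [0, 0, 0], 30],
    [[20, 20, 0], [0, 0, 0], 30],
    [[25, 25, 0], [0, 0, 0], 30],
    [[25, 25, 0], [0, 0, 0], 30],
    [[25, 25, 0], [0, 0, 0], 30],
    [[25, 25, 0], [0, 0, 0], 30],
    [[25, 25, 0], [0, 0, 0], 30],
    [[15, 20, 0], [0, 0, 0], 30],
    [[5, 5, 0], [0, 0, 0], 30],
    [[0, 0, 0], [0, 0, 0], 30],
    [[0, 0, 0], [0, 0, 0], 30]
  ]
}}

```text
t: 12.9
position: [491.9, 66.6, 286.2]
tool_rot: [0.001, 0.993, -0.119, -0.001]
wrist_force: [-0.8, 1.0, -0.6]
width: 37.9
finger_force: 40.4
```

```bash
python3 - <<'E'
from h import *
c,s=np.cos(byaw),np.sin(byaw)
x,y=bar+(-80)*np.array([c,s])
go(x,y,286.5,byaw)
E
```

```text
t 12.90 pos [491.9  66.6 286.2] yaw -0.238 turn(tool) [ 0.002  0.003 -0.003] shift(after turn) [125.7  -0.2  -0.3] F [-0.8  1.  -0.6] w 37.9
```

Emit:
{"method": "servo_tool", "body": {
  "series": [
    [[8, 0, 0], [0.002, 0.003, -0.003], 30],
    [[12, 0, 0], [0, 0, 0], 30],
    [[12, 0, 0], [0, 0, 0], 30],
    [[12, 0, 0], [0, 0, 0], 30],
    [[12, 0, 0], [0, 0, 0], 30],
    [[12, 0, 0], [0, 0, 0], 30],
    [[12, 0, 0], [0, 0, 0], 30],
    [[12, 0, 0], [0, 0, 0], 30],
    [[12, 0, 0], [0, 0, 0], 30],
    [[12, 0, 0], [0, 0, 0], 30],
    [[9, 0, 0], [0, 0, 0], 30],
    [[0, 0, 0], [0, 0, 0], 30],
    [[0, 0, 0], [0, 0, 0], 30]
  ]
}}

```text
t: 13.98
position: [613.8, 37.8, 286.3]
tool_rot: [0.0, 0.993, -0.117, 0.0]
wrist_force: [0.1, -0.2, -0.8]
width: 38.0
finger_force: 40.4
```

Emit:
{"method": "servo_tool", "body": {
  "series": [
    [[0, 0, 1], [0, 0, 0], 30],
    [[0, 0, 1], [0, 0, 0], 30],
    [[0, 0, 1], [0, 0, 0], 30],
    [[0, 0, 0], [0, 0, 0], 30],
    [[0, 0, 0], [0, 0, 0], 30]
  ]
}}

```text
t: 14.4
position: [613.7, 37.3, 283.7]
tool_rot: [0.0, 0.993, -0.117, 0.001]
wrist_force: [-0.1, -0.3, -0.6]
width: 37.9
finger_force: 40.4
```

Emit:
{"method": "servo_tool", "body": {
  "series": [
    [[0, 0, 1], [0, 0, 0], 30],
    [[0, 0, 1], [0, 0, 0], 30],
    [[0, 0, 0], [0, 0, 0], 30],
    [[0, 0, 0], [0, 0, 0], 30]
  ]
}}

```text
t: 14.73
position: [613.9, 37.3, 282.2]
tool_rot: [-0.0, 0.993, -0.117, 0.001]
wrist_force: [-3.1, -0.2, 9.4]
width: 38.1
finger_force: 41.7
```

Emit:
{"method": "servo_tool", "body": {
  "series": [
    [[0, 0, 1], [0, 0, 0], 30],
    [[0, 0, 0.5], [0, 0, 0], 30],
    [[0, 0, 0], [0, 0, 0], 30],
    [[0, 0, 0], [0, 0, 0], 30]
  ]
}}

```text
t: 15.07
position: [613.9, 37.2, 282.0]
tool_rot: [-0.0, 0.993, -0.117, 0.001]
wrist_force: [-12.1, 0.8, 28.8]
width: 37.8
finger_force: 44.0
```

Contact came at 282.2. That agrees with a follower height of about 193.5, so the slot left is about 10.5 mm. I'll release.

Emit:
{"method": "servo_tool", "body": {
  "series": [
    [[0, 0, -2], [0, 0, 0], 30],
    [[0, 0, 0], [0, 0, 0], 60],
    [[0, 0, 0], [0, 0, 0], 60],
    [[0, 0, 0], [0, 0, 0], 60],
    [[0, 0, 0], [0, 0, 0], 60],
    [[0, 0, 0], [0, 0, 0], 60],
    [[0, 0, 0], [0, 0, 0], 60],
    [[0, 0, -15], [0, 0, 0], 60],
    [[-10, 0, -30], [0, 0, 0], 60],
    [[-30, 0, -15], [0, 0, 0], 60],
    [[-30, 0, 0], [0, 0, 0], 60],
    [[-30, 0, 0], [0, 0, 0], 60],
    [[-20, 0, 0], [0, 0, 0], 60],
    [[0, 0, 0], [0, 0, 0], 60]
  ]
}}

```text
t: 16.23
position: [494.1, 66.1, 342.3]
tool_rot: [-0.0, 0.993, -0.117, 0.0]
wrist_force: [1.4, 0.1, 0.2]
width: 60.2
finger_force: 0.0
```

```bash
python3 - <<'E'
from h import *
im=arm.snapshot("wrist");cv2.imwrite("pics/w4.png",im[:,:,::-1])
# wedge heel: centre (440,-296), yaw ~.11
go(440-87,-296-9.5,200,.108)
E
```

```text
t 16.28 pos [495.9  65.8 342.5] yaw -0.234 turn(tool) [-0.001 -0.002 -0.342] shift(after turn) [-182.1  353.7  142.5] F [ 0.5 -0.8  0.1] w 59.8
```

View pics/w4.png

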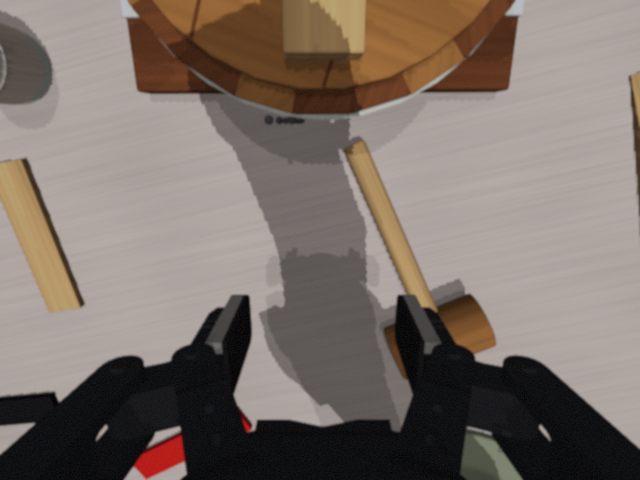

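The two slats are stacked flush at columns 283–365. Next is the wedge at (440,-296), yaw about 0.108.

Emit:
{"method": "servo_tool", "body": {
  "series": [
    [[0, 0, 0], [0, 0, -0.11], 60],
    [[0, 0, 0], [0, 0, -0.116], 60],
    [[0, 0, 0], [0, 0, -0.116], 60],
    [[-10, 15, 0], [0, 0, 0], 60],
    [[-15, 30, 10], [0, 0, 0], 60],
    [[-17, 32, 12], [0, 0, 0], 60],
    [[-17, 32, 12], [0, 0, 0], 60],
    [[-17, 32, 15], [0, 0, 0], 60],
    [[-17, 32, 15], [0, 0, 0], 60],
    [[-17, 32, 15], [0, 0, 0], 60],
    [[-17, 32, 15], [0, 0, 0], 60],
    [[-17, 32, 15], [0, 0, 0], 60],
    [[-15, 32, 15], [0, 0, 0], 60],
    [[-12, 30, 12], [0, 0, 0], 60],
    [[-5, 18, 6], [0, 0, 0], 60],
    [[-6, 5, 0], [0, 0, 0], 60],
    [[0, 0, 0], [0, 0, 0], 60],
    [[0, 0, 0], [0, 0, 0], 60]
  ]
}}

```text
t: 17.78
position: [354.2, -306.1, 199.9]
tool_rot: [0.0, 0.999, 0.053, 0.001]
wrist_force: [0.7, 0.5, -0.5]
width: 60.0
finger_force: 0.0
```

```bash
python3 - <<'E'
from h import *
np.set_printoptions(precision=1,suppress=True)
s=arm.read_state();im=arm.snapshot("wrist");cal=dict(arm.get_calibration("wrist"),state=s)
cv2.imwrite("pics/w5.png",im[:,:,::-1])
m=cv2.inRange(cv2.cvtColor(im,cv2.COLOR_RGB2HSV),(10,60,70),(28,255,255));m[300:]=0
for c in cv2.findContours(m,0,2)[0]:
    if cv2.contourArea(c)<2000: continue
    c=c[:,0];e=c[:,1].max();out=[];t=max(c[:,1].min()+15,5)
    for row in(t,e-15):
        x=np.nonzero(m[row])[0];x=x[(x>=c[:,0].min())&(x<=c[:,0].max())];z=5 if row==t else 25
        print(row,x.min(),x.max());out.append(onz("wrist",(x.mean(),row),z,cal)[:2])
    d=out[0]-out[1];print("end row",e,onz("wrist",(c[c[:,1]>e-4][:,0].mean(),e),27,cal),out,"yaw %.3f"%np.arctan2(d[1],d[0]))
go(353,-305.5,76.5,.108)
E
```

```text
15 290 353
239 289 346
end row 254 [ 343.7 -305.5   27. ] [array([ 495.9, -289.9]), array([ 353.8, -302.1])] yaw 0.085
t 17.83 pos [ 354.6 -305.6  200.1] yaw 0.107 turn(tool) [ 0. -0. -0.] shift(after turn) [ -1.6  -0.3 123.6] F [-0.4  0.9  0.3] w 60.0
```

View pics/w5.png

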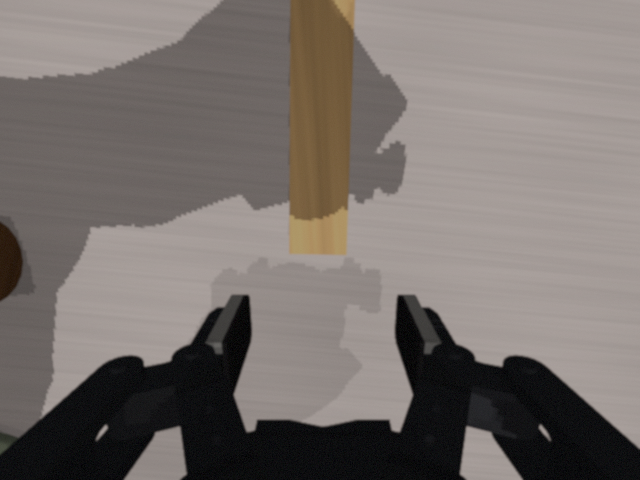

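The wrist view shows the wedge heel at pixels (289–346, 254). Its width grows only from 57 to 63 px toward the top, so it falls away from the camera, which confirms the wedge with its thin end away. I'll centre, descend so the tips stay above its underside, and grip.

Emit:
{"method": "servo_tool", "body": {
  "series": [
    [[7, -3, 16], [0, 0, 0.014], 60],
    [[0, 0, 25], [0, 0, 0], 60],
    [[0, 0, 25], [0, 0, 0], 60],
    [[0, 0, 25], [0, 0, 0], 60],
    [[0, 0, 15], [0, 0, 0], 60],
    [[0, 0, 8], [0, 0, 0], 60],
    [[0, 0, 2], [0, 0, 0], 60],
    [[0, 0, 0], [0, 0, 0], 60],
    [[0, 0, 0], [0, 0, 0], 30],
    [[0, 0, 0], [0, 0, 0], 30],
    [[0, 0, 0], [0, 0, 0], 30],
    [[0, 0, 0], [0, 0, 0], 30],
    [[0, 0, 0], [0, 0, 0], 30],
    [[0, 0, 0], [0, 0, 0], 30]
  ],
  "grip_force": 60
}}

```text
t: 19.0
position: [361.4, -302.6, 85.2]
tool_rot: [0.001, 0.999, 0.046, 0.002]
wrist_force: [-1.5, 2.2, 13.5]
width: 38.6
finger_force: 59.1
```

Emit:
{"method": "servo_tool", "body": {
  "series": [
    [[0, 0, -10], [0, 0, 0], 30],
    [[0, 0, -30], [0, 0, 0], 30],
    [[0, 0, -35], [0, 0, 0], 30],
    [[0, 0, -35], [0, 0, 0], 30],
    [[0, 0, -35], [0, 0, 0], 30],
    [[0, 0, -35], [0, 0, 0], 30],
    [[0, 0, -25], [0, 0, 0], 30],
    [[0, 0, -10], [0, 0, 0.11], 30],
    [[0, 0, 0], [0, 0, 0.11], 30],
    [[0, 0, 0], [0, 0, 0.107], 30],
    [[0, 0, 0], [0, 0, 0], 30],
    [[0, 0, 0], [0, 0, 0], 30]
  ]
}}

```text
t: 20.0
position: [360.4, -302.2, 299.6]
tool_rot: [0.0, 0.993, -0.115, 0.001]
wrist_force: [-0.4, 0.4, -0.7]
width: 38.3
finger_force: 61.4
```

```bash
python3 - <<'E'
from h import *
c,s=np.cos(byaw),np.sin(byaw)
x,y=bar+(-230)*np.array([c,s])
go(x,y,301,byaw)
E
```

```text
t 20.00 pos [ 360.4 -302.2  299.6] yaw -0.231 turn(tool) [-0.    -0.002  0.004] shift(after turn) [  17.7 -389.5   -1.4] F [-0.4  0.4 -0.7] w 38.3
```

The wedge is held with its underside about 85 mm below the TCP. I'll carry it to just in front of the bar.

Emit:
{"method": "servo_tool", "body": {
  "series": [
    [[1, -12, -2], [0, -0.002, 0.004], 30],
    [[2, -25, 0], [0, 0, 0], 30],
    [[3, -30, 0], [0, 0, 0], 30],
    [[3, -33, 0], [0, 0, 0], 30],
    [[3, -33, 0], [0, 0, 0], 30],
    [[3, -33, 0], [0, 0, 0], 30],
    [[3, -33, 0], [0, 0, 0], 30],
    [[3, -33, 0], [0, 0, 0], 30],
    [[3, -33, 0], [0, 0, 0], 30],
    [[2, -33, 0], [0, 0, 0], 30],
    [[2, -33, 0], [0, 0, 0], 30],
    [[2, -28, 0], [0, 0, 0], 30],
    [[2, -19, 0], [0, 0, 0], 30],
    [[1, -9, 0], [0, 0, 0], 30],
    [[0, -3, 0], [0, 0, 0], 30],
    [[0, 0, 0], [0, 0, 0], 30],
    [[0, 0, 0], [0, 0, 0], 30]
  ]
}}

```text
t: 21.42
position: [484.3, 67.5, 301.0]
tool_rot: [0.0, 0.993, -0.119, -0.0]
wrist_force: [-0.5, -0.5, -0.5]
width: 38.5
finger_force: 61.4
```

```bash
python3 - <<'E'
from h import *
c,s=np.cos(byaw),np.sin(byaw)
x,y=bar+(-162)*np.array([c,s])
go(x,y,301,byaw)
a=arm.snapshot("side")[120:290,180:380];b=arm.snapshot("wrist")
cv2.imwrite("pics/ws.png",np.hstack([cv2.resize(a,(400,340),interpolation=2),cv2.resize(b,(400,300))[:,:].copy() if 0 else cv2.copyMakeBorder(cv2.resize(b,(400,300)),0,40,0,0,0)])[:,:,::-1])
E
```

```text
t 21.42 pos [484.3  67.5 301. ] yaw -0.238 turn(tool) [ 0.     0.001 -0.003] shift(after turn) [51.3 -1.1 -0. ] F [-0.5 -0.5 -0.5] w 38.5
```

View pics/ws.png

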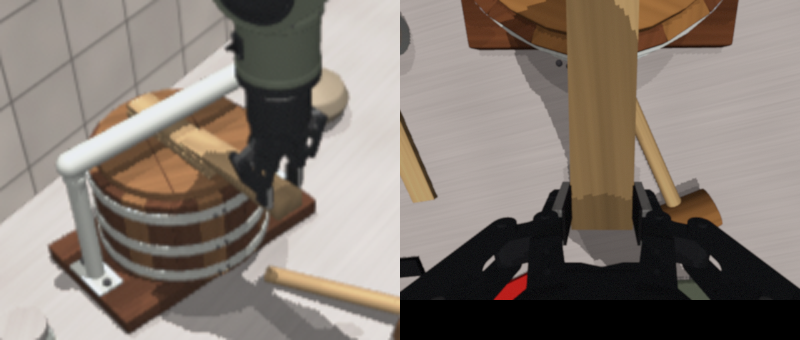

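The wedge is held straight and level. In the side view its thin end sits just short of the bar over the slats, and in the wrist view it is centred on the baseplate. I'll advance.

Emit:
{"method": "servo_tool", "body": {
  "series": [
    [[5, -1, 0], [0, 0, -0.003], 30],
    [[7, 0, 0], [0, 0, 0], 30],
    [[7, 0, 0], [0, 0, 0], 30],
    [[7, 0, 0], [0, 0, 0], 30],
    [[4, 0, 0], [0, 0, 0], 30],
    [[0, 0, 0], [0, 0, 0], 30],
    [[0, 0, 0], [0, 0, 0], 30]
  ]
}}

```text
t: 22.1
position: [514.1, 62.6, 300.6]
tool_rot: [0.0, 0.993, -0.118, -0.0]
wrist_force: [0.4, 0.6, -1.8]
width: 38.4
finger_force: 61.4
```

Emit:
{"method": "servo_tool", "body": {
  "series": [
    [[5, 0, 0], [0, 0, 0], 30],
    [[6, 0, 0], [0, 0, 0], 30],
    [[6, 0, 0], [0, 0, 0], 30],
    [[4, 0, 0], [0, 0, 0], 30],
    [[0, 0, 0], [0, 0, 0], 30],
    [[0, 0, 0], [0, 0, 0], 30]
  ]
}}

```text
t: 22.6
position: [534.5, 57.7, 300.7]
tool_rot: [0.0, 0.993, -0.118, -0.0]
wrist_force: [-0.2, -0.1, -1.5]
width: 38.2
finger_force: 61.4
```

Emit:
{"method": "servo_tool", "body": {
  "series": [
    [[0, 0, 0.8], [0, 0, 0], 30],
    [[0, 0, 0.7], [0, 0, 0], 30],
    [[0, 0, 0], [0, 0, 0], 30],
    [[0, 0, 0], [0, 0, 0], 30]
  ]
}}

```text
t: 22.93
position: [534.3, 57.9, 299.4]
tool_rot: [-0.0, 0.993, -0.117, -0.0]
wrist_force: [-0.0, -0.3, -0.9]
width: 38.2
finger_force: 61.4
```

Emit:
{"method": "servo_tool", "body": {
  "series": [
    [[0, 0, 0.7], [0, 0, 0], 30],
    [[0, 0, 0], [0, 0, 0], 30],
    [[0, 0, 0], [0, 0, 0], 30]
  ]
}}

```text
t: 23.18
position: [534.4, 57.9, 298.8]
tool_rot: [-0.0, 0.993, -0.117, -0.0]
wrist_force: [-1.4, 0.2, 3.4]
width: 38.2
finger_force: 61.8
```

Emit:
{"method": "servo_tool", "body": {
  "series": [
    [[0, 0, 0.7], [0, 0, 0], 30],
    [[0, 0, 0], [0, 0, 0], 30],
    [[0, 0, 0], [0, 0, 0], 30]
  ]
}}

```text
t: 23.43
position: [534.4, 57.9, 298.1]
tool_rot: [-0.0, 0.993, -0.117, -0.0]
wrist_force: [-4.6, 0.3, 5.1]
width: 38.5
finger_force: 62.1
```

Contact with the slats came at 298.9, so the slot is about 10.3 mm and it should bind after about 40 mm more. I'll ease up and slide in.

Emit:
{"method": "servo_tool", "body": {
  "series": [
    [[0, 0, -0.8], [0, 0, 0], 30],
    [[5, 0, 0], [0, 0, 0], 30],
    [[6, 0, 0], [0, 0, 0], 30],
    [[6, 0, 0], [0, 0, 0], 30],
    [[5, 0, 0], [0, 0, 0], 30],
    [[0, 0, 0], [0, 0, 0], 30],
    [[0, 0, 0], [0, 0, 0], 30]
  ]
}}

```text
t: 24.02
position: [556.9, 52.4, 298.8]
tool_rot: [0.0, 0.993, -0.118, 0.0]
wrist_force: [2.7, 0.2, 3.4]
width: 38.3
finger_force: 61.9
```

Emit:
{"method": "servo_tool", "body": {
  "series": [
    [[2, 0, 0], [0, 0, 0], 30],
    [[2, 0, 0], [0, 0, 0], 30],
    [[1, 0, 0], [0, 0, 0], 30],
    [[0, 0, 0], [0, 0, 0], 30],
    [[0, 0, 0], [0, 0, 0], 30]
  ]
}}

```text
t: 24.43
position: [560.7, 51.5, 298.8]
tool_rot: [-0.0, 0.993, -0.117, -0.0]
wrist_force: [-3.0, 0.2, 6.8]
width: 38.5
finger_force: 62.3
```

Emit:
{"method": "servo_tool", "body": {
  "series": [
    [[2, 0, -0.3], [0, 0, 0], 30],
    [[2, 0, 0], [0, 0, 0], 30],
    [[1, 0, 0], [0, 0, 0], 30],
    [[0, 0, 0], [0, 0, 0], 30],
    [[0, 0, 0], [0, 0, 0], 30]
  ]
}}

```text
t: 24.85
position: [565.7, 50.3, 299.0]
tool_rot: [-0.0, 0.993, -0.117, -0.0]
wrist_force: [-1.4, 0.1, 5.1]
width: 38.7
finger_force: 62.1
```

Emit:
{"method": "servo_tool", "body": {
  "series": [
    [[1, 0, 0], [0, 0, 0], 30],
    [[1, 0, 0], [0, 0, 0], 30],
    [[1, 0, 0], [0, 0, 0], 30],
    [[0, 0, 0], [0, 0, 0], 30],
    [[0, 0, 0], [0, 0, 0], 30]
  ]
}}

```text
t: 25.27
position: [568.5, 49.7, 299.0]
tool_rot: [-0.0, 0.993, -0.117, -0.0]
wrist_force: [-1.8, 0.5, 5.0]
width: 38.6
finger_force: 62.1
```

Emit:
{"method": "servo_tool", "body": {
  "series": [
    [[1, 0, 0], [0, 0, 0], 30],
    [[1, 0, 0], [0, 0, 0], 30],
    [[0, 0, 0], [0, 0, 0], 30],
    [[0, 0, 0], [0, 0, 0], 30]
  ]
}}

```text
t: 25.6
position: [570.5, 49.2, 299.1]
tool_rot: [-0.0, 0.993, -0.117, -0.0]
wrist_force: [-1.7, 0.7, 6.3]
width: 38.2
finger_force: 62.1
```

Emit:
{"method": "servo_tool", "body": {
  "series": [
    [[1, 0, 0], [0, 0, 0], 30],
    [[1, 0, 0], [0, 0, 0], 30],
    [[0, 0, 0], [0, 0, 0], 30],
    [[0, 0, 0], [0, 0, 0], 30]
  ]
}}

```text
t: 25.93
position: [572.4, 48.7, 299.1]
tool_rot: [-0.0, 0.993, -0.117, -0.0]
wrist_force: [-2.6, 1.1, 5.4]
width: 38.6
finger_force: 62.2
```

Emit:
{"method": "servo_tool", "body": {
  "series": [
    [[1, 0, 0], [0, 0, 0], 30],
    [[1, 0, 0], [0, 0, 0], 30],
    [[0, 0, 0], [0, 0, 0], 30],
    [[0, 0, 0], [0, 0, 0], 30]
  ]
}}

```text
t: 26.27
position: [574.2, 48.3, 299.1]
tool_rot: [-0.0, 0.993, -0.117, -0.001]
wrist_force: [-4.2, 0.5, 7.7]
width: 38.7
finger_force: 62.4
```

Emit:
{"method": "servo_tool", "body": {
  "series": [
    [[1, 0, 0], [0, 0, 0], 30],
    [[1, 0, 0], [0, 0, 0], 30],
    [[0, 0, 0], [0, 0, 0], 30],
    [[0, 0, 0], [0, 0, 0], 30]
  ]
}}

```text
t: 26.6
position: [575.3, 48.1, 299.1]
tool_rot: [-0.0, 0.993, -0.117, -0.002]
wrist_force: [-12.9, 2.1, 14.0]
width: 38.3
finger_force: 63.1
```

It is binding with the tip about 61 mm past the bar, as predicted. I'll ease the downward bias slightly and make it snug.

Emit:
{"method": "servo_tool", "body": {
  "series": [
    [[0, 0, -0.5], [0, 0, 0], 30],
    [[1, 0, 0], [0, 0, 0], 30],
    [[0, 0, 0], [0, 0, 0], 30],
    [[0, 0, 0], [0, 0, 0], 30],
    [[0, 0, 0], [0, 0, 0], 30]
  ]
}}

```text
t: 27.02
position: [575.7, 48.0, 299.1]
tool_rot: [-0.0, 0.993, -0.117, -0.003]
wrist_force: [-16.5, 4.0, 11.1]
width: 38.3
finger_force: 62.7
```

Emit:
{"method": "servo_tool", "body": {
  "series": [
    [[0.7, 0, -0.3], [0, 0, 0], 30],
    [[0.7, 0, 0], [0, 0, 0], 30],
    [[0, 0, 0], [0, 0, 0], 30],
    [[0, 0, 0], [0, 0, 0], 30],
    [[0, 0, 0], [0, 0, 0], 30],
    [[0, 0, 0], [0, 0, 0], 30]
  ]
}}

```text
t: 27.52
position: [576.1, 48.0, 299.1]
tool_rot: [-0.0, 0.993, -0.117, -0.004]
wrist_force: [-23.5, 5.0, 14.2]
width: 38.1
finger_force: 63.0
```

```bash
python3 - <<'E'
from h import *
b=arm.snapshot("wrist");a=arm.snapshot("side")[120:290,180:380]
cv2.imwrite("pics/end.png",np.hstack([cv2.resize(a,(400,340),interpolation=2),cv2.copyMakeBorder(cv2.resize(b,(400,300)),0,40,0,0,0)])[:,:,::-1])
s=arm.read_state();print(s['t'],s['wrist_force'],s['position'])
E
```

```text
27.6167 [-23.97671823   4.40301983  13.32171666] [576.0617803   47.93866567 299.09000135]
```

View pics/end.png

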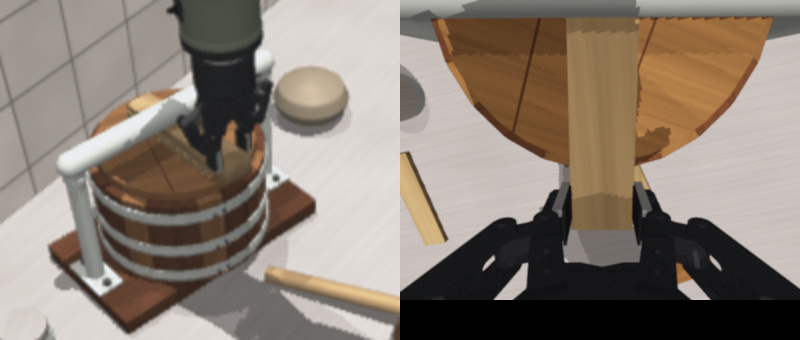

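The end views show the wedge under the bar, square and covering the slat stack. The slats' far end is unmoved and the push is steady at about 24 N, so I'm handing in.

```bash
python3 -c "
from plant import arm
print(arm.hand_in())"
```

```text
the job is handed in; nothing more can be done
None
```

I handed in the job at about 28 s: two slats are stacked squarely under the bar and the wedge is bound on top of them, still gripped, with a steady push of about 24 N; the hand-in returned no verdict.

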